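# Settle the rocking bar lens on the sample desk

### The job

The bar magnifier with the orange frame has been left rocking on its rounded back on the teal desk pad. Stop it and turn it over so that it lies still with its flat side down, wholly on the pad, without dropping or flinging it. Leave the blue-framed magnifier and the yellow-lidded jar as they are.

Things in the scene. Friction and masses are not known exactly. Their poses are not given: they have to be found in the camera images.
- lens: Magnifier to settle: clear half-cylinder, dome radius 25 mm, 66 mm long, flat face in a 64 mm wide, 4 mm thick ORANGE frame standing out 7 mm past the dome on both long sides; orange ends; about 85 g. Origin: centre of the flat face. y: along its length; z: from flat face to dome, up when done. At first it lies dome down, origin 25 mm above the pad, rocking about y up to 5 degrees.
- dome (a point): Top of the orange lens's dome, mid-length, 25 mm from the flat face along its z: underneath at first, on top when done. A fingertip under the frame's overhang on one long side, lifting and pushing across, rolls it on the dome to 44 degrees, then about the frame's other edge; past 110 degrees it falls flat side down by itself, lying about 70 mm to the side it was rolled to.
- spare: Bystander: a bar magnifier of the same shape and size with BLUE frame and ends, already lying flat side down on the other half of the pad. Same origin and axes as the lens.
- jar: Bystander: small upright white specimen jar with a yellow lid, 44 mm across, 50 mm high, standing on the pad near the middle of its edge far from the robot. Origin: centre of its underside, z up.
- pad: Fixed teal desk pad with two white lined sheets printed flush in its top; 300 mm (its x) by 460 mm (its y), 4 mm thick, lying on the desk, top face level. Origin: centre of its underside on the desk; x points roughly away from the robot, z up. Nothing else stands within 40 mm of it.
There are look-alikes about, which are no part of the job. Leave any green look-alike of the lens alone.

How it is judged (in metres and radians):
At the end, for the whole second after the job is handed in: The orange-framed lens lies at rest with its flat side down (within 10 degrees) on the pad, its centre within 130 mm (pad x) and 210 mm (pad y) of the pad's centre; the blue-framed lens and the jar stand within 15 mm of where they were, upright (angle between each of lens, spare, jar's own z axis and vertical below 0.17 rad and z of lens in the frame of pad between 0 and 0.01 m and x of lens in the frame of pad between -0.13 and 0.13 m and y of lens in the frame of pad between -0.21 and 0.21 m and linear speed of lens below 0.02 m/s and angular speed of lens below 0.2 rad/s and distance of each of spare, jar from where it was at the start of the episode below 0.015 m); the robot touches nothing.
It fails at once if the lens is dropped or flung (faster than 1 m/s) (linear speed of lens above 1 m/s).
It fails at once if the blue-framed lens is disturbed (moved more than 15 mm or tipped) (distance of spare from where it was at the start of the episode above 0.015 m or angle between spare's own z axis and vertical above 0.35 rad).
It fails at once if the jar is disturbed (moved more than 15 mm or tipped) (distance of jar from where it was at the start of the episode above 0.015 m or angle between jar's own z axis and vertical above 0.35 rad).
It also fails if it takes over 32 s, if anything falls off the work surface, if the arm or the gripper's body presses on something with over 40 N, if the wrist force passes 120 N, or if a joint passes its speed limit or range.

### The arm

A 6-joint arm with a two-finger parallel gripper is mounted at the origin on the work surface. World frame = base frame: x ahead of the robot, y to its left, z up, the work surface at z = 0. Lengths are in m, angles in degrees, forces in N, time in s.
With the tool pointing down it reaches from about 0.275 to 0.825 m from the base axis. Payload 5.2 kg.
Tool frame: the origin (TCP) lies midway between the tips of the shut fingers; the grasp point (between the pads) lies behind it (arm.tcp_to_grasp is the z of the grasp point in the tool frame, in m); z points along the fingers, y is the line along which they close (so a half turn about z gives the same grasp; the last joint's range is limited). The gripper opens to 93 mm and grips with 3 to 60 N. Pads are 15 mm wide; open, the fingers measure 128 mm over their backs; the gripper's body (75 mm by 188 mm) begins 65 mm behind the grasp point.
Start: joints at [-80.26, 14.817, 87.949, -0, 77.235, -11.62], TCP at [0.2, -0.512, 0.219] pointing down, gripper open.
Joint ranges: [-179.93, 179.93], [-52.35, 119.4], [10.71, 147.94], [-69.91, 249.91], [12.55, 155.21], [-178.61, 178.61]. Speed limits (degrees/s): [147.25, 147.25, 180, 180, 180, 180].

### API

Orientations are given as a 3x3 rotation matrix whose columns are the frame's x, y, z axes.
In Python, from bench import arm gives the robot as it stands.
- The arm moves only by the shell command python3 -m inch 'ROWS' [FORCE]. ROWS is JSON, a list of rows, each a list of 7 numbers: the shift along the world's x, y, z in mm, then the turn, a rotation vector about the world's x, y, z in rad, then the finger opening in mm, from 0 to 93. A call has 1 to 8 rows; each row shifts and turns the commanded pose from where the row before left it; what a row does not reach is not made up. A row lasts 1/12 s, in which the tool goes at most 41.7 mm and 7.16 degrees, less where a joint would pass 70% of its speed; a pose out of reach is approached as far as the arm can. A call with a gripper value outside its range is refused whole. The fingers move at their own pace and stop on an object; FORCE is the grip in N (left out, the last holds). Time passes only in rows, so rows that do not move let the fingers close. It gives the time, the measured TCP pose, the force, the opening and the grip force at its end, in the units of the state.
- arm.observe(): the state, without advancing time (a new reading comes with each control period).
- arm.grab_frame(name): name is "scene" or "top"; returns a dict with "image" (400x640x3 uint8, red, green, blue), "range_z" (400x640 float32, m along the optical axis (not along the pixel's ray), 0 where there is no reading), "K" (3x3 intrinsics, pixels), "k1" (the pictures are not rectified: a ray, as slopes to the right and down, at radius r is drawn at 1 + k1 r^2 times it, then the intrinsics apply), "R" (3x3) and "t" (3): a world point X has camera coordinates R X + t. Camera axes: x right, y down, z forward; pixel columns grow to the right and rows downward; lengths in m; the calibration is good to about 2 mm. A picture is of the moment at which its call begins.
- arm.sign_off(): hands the job in; it is judged then, once.
The state is a dict: "t": time; "joint_pos": joint angles; "qvel": joint speeds; "effort": joint torques, N m; "eef_pos": TCP position; "tool_rot": TCP orientation; "ft_force": force on the tool from outside, world axes, zero at the start; "moment": the same for the moment, N m; "grip_width": opening from 0.0 (shut) to 1.0 (fully open); "grasp_force": force on a finger pad.
Only numpy, scipy, OpenCV 4.12 (cv2) and the standard library are available. Lean on these libraries where they do the work, as an engineer would, in place of code of your own. Each camera call takes 0.05 s, during which the arm holds its last target. There are 200 camera calls.

## Working session

There is one attempt and no reset: what is moved stays moved. The work goes in short steps, Python scripts to look and compute and a shell command to move; the robot and the scene stay as the last step left them, time stands still between calls to the robot, and variables do not carry over. Pictures are saved under pics/ and viewed, at most 10 in all, crops included, and the job is handed in when it is done.

```bash
mkdir -p pics; ls; cat > h.py <<'E'
import numpy as np, cv2
from bench import arm
def px(f,u,v,z=None,plane=None):
    K=f["K"];p=np.array([(u-K[0,2])/K[0,0],(v-K[1,2])/K[1,1]]);s=p.copy()
    for _ in range(20): s=p/(1+f["k1"]*(s@s))
    d=np.array([s[0],s[1],1.]);R=f["R"];t=f["t"]
    c=-R.T@t; w=R.T@d
    if plane is not None: return c+w*(plane-c[2])/w[2]
    z=f["range_z"][int(round(v)),int(round(u))] if z is None else z
    return c+w*z
E
python3 - <<'E'
from h import *
for n in("scene","top"):
    f=arm.grab_frame(n); cv2.imwrite(f"pics/{n}0.png",f["image"][:,:,::-1]); print(n,-f["R"].T@f["t"],f["K"][0,0])
print(arm.observe(),arm.tcp_to_grasp)
E
```

```text
pics
scene [ 1.20026801 -0.27728763  0.55511087] 411.5632532621153
top [0.54475184 0.01616538 0.82960716] 488.68431233153814
{'t': 0.1, 'joint_pos': array([-8.02603820e+01,  1.48536272e+01,  8.80040862e+01, -7.44424832e-04,
        7.72339746e+01, -1.16211608e+01]), 'qvel': array([-0.00432411, -0.05202021, -0.07108184,  0.10396867, -0.00877512,
       -0.03595698]), 'effort': array([ 2.84205889e-03, -4.38212478e+01, -2.84641099e+01,  7.22482475e-02,
        3.63109179e-02, -5.57998021e-05]), 'eef_pos': array([ 0.20025149, -0.51173016,  0.21791957]), 'tool_rot': array([[ 9.31304365e-01,  3.64241816e-01, -2.83205737e-04],
       [ 3.64241794e-01, -9.31303084e-01,  1.57504804e-03],
       [ 3.09947982e-04, -1.57000448e-03, -9.99998720e-01]]), 'ft_force': array([0.10114968, 0.24256091, 0.10501596]), 'moment': array([-0.00423376,  0.0079158 , -0.04281776]), 'grasp_force': 0.0, 'grip_width': 0.9952807788408418} -0.0188
```

View pics/scene0.png

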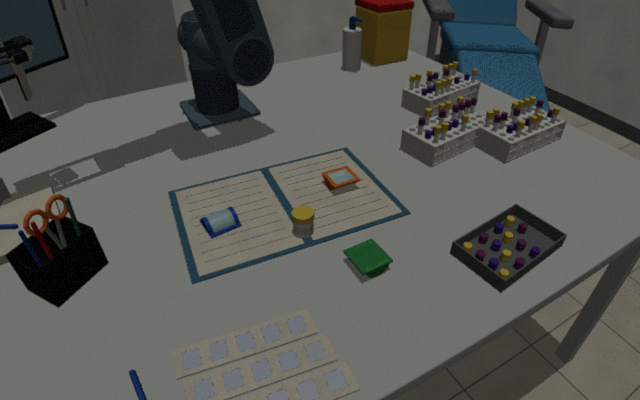

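View pics/top0.png

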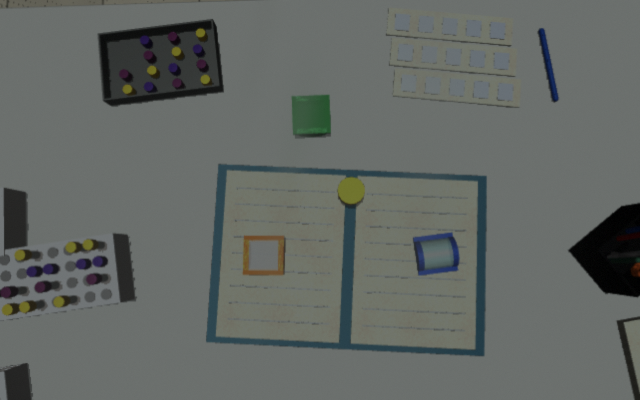

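Two magnifier candidates and one look-alike: orange at top (264,255), blue at (437,254) and green, off the pad, at (311,115). The orange one fits: flat face up with no dome showing. I'll confirm in a crop and measure.

```bash
python3 - <<'E'
from h import *
np.set_printoptions(precision=4,suppress=True)
f=arm.grab_frame("top"); 
g=arm.grab_frame("scene")
a=cv2.resize(f["image"][225:285,224:304],None,fx=5,fy=5,interpolation=cv2.INTER_CUBIC)
b=cv2.resize(g["image"][150:210,300:380],None,fx=5,fy=5,interpolation=cv2.INTER_CUBIC)
cv2.imwrite("pics/c1.png",np.hstack([a,b])[:,:,::-1])
for n,c in dict(orange=(264,255),blue=(437,254),jar=(351,190)).items(): print(n,px(f,*c))
for c in [(219,165),(487,176),(484,355),(207,342)]: print("pad",px(f,*c,plane=.004),px(f,*c))
for k in range(4):
    f=arm.grab_frame("top")
    hsv=cv2.cvtColor(f["image"],cv2.COLOR_RGB2HSV); m=cv2.inRange(hsv,(3,130,80),(18,255,255)); m[:220]=0;m[300:]=0;m[:,:225]=0;m[:,310:]=0
    ys,xs=np.nonzero(m); P=np.array([px(f,u,v) for u,v in zip(xs,ys)]); P=P[(P[:,2]>.01)&(P[:,2]<.05)]
    A=np.c_[P[:,:2]-P[:,:2].mean(0),np.ones(len(P))]; co=np.linalg.lstsq(A,P[:,2],rcond=None)[0]
    Q=np.array([px(f,u,v,plane=.029)[:2] for u,v in zip(xs,ys)],dtype=np.float32)*1000
    print(arm.observe()["t"],co,"cen",P.mean(0),cv2.minAreaRect(Q))
E
```

```text
orange [0.5435 0.1214 0.0301]
blue [ 0.5387 -0.1603  0.0275]
jar [ 0.6441 -0.0223  0.0512]
pad [0.699  0.2007 0.004 ] [0.6992 0.2009 0.0029]
pad [ 0.6684 -0.2565  0.004 ] [ 0.6689 -0.2575  0.001 ]
pad [ 0.3721 -0.2347  0.004 ] [ 0.3721 -0.2347  0.004 ]
pad [0.4022 0.221  0.004 ] [ 0.4013  0.2224 -0.0013]
0.25 [-0.0699  0.0071  0.0282] cen [0.5446 0.1274 0.0282] ((544.4755249023438, 123.09758758544922), (64.89412689208984, 60.10618209838867), 88.6737060546875)
0.3 [-0.0562  0.0042  0.0285] cen [0.5426 0.1297 0.0285] ((544.5320434570312, 123.88270568847656), (63.97494888305664, 60.104209899902344), 88.74528503417969)
0.35 [-0.0247  0.0062  0.0285] cen [0.541  0.1292 0.0285] ((543.7239990234375, 123.79534912109375), (63.786415100097656, 61.71383285522461), 88.74701690673828)
0.4 [ 0.0267 -0.0011  0.0283] cen [0.5432 0.1328 0.0283] ((542.849365234375, 122.96051025390625), (65.08611297607422, 60.08064270019531), 88.67762756347656)
```

View pics/c1.png

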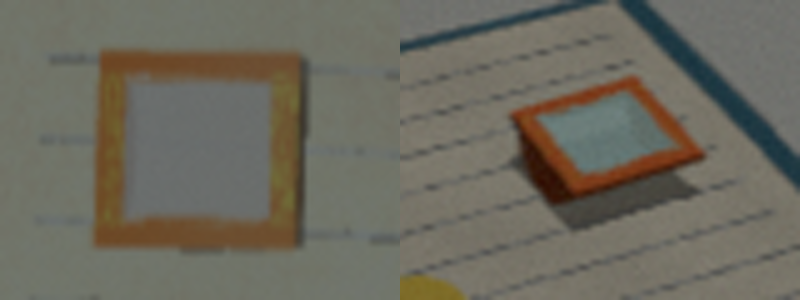

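The crop confirms the orange lens: flat face up, corners at about top (244,235)–(284,274), and both the end walls and the rocking fit its length axis being along world y. Origin is about (0.544, 0.123, 0.029). The blue lens is at (0.539,-0.160) and the jar at (0.644,-0.022), both clear of it.

Plan: grip the two ends along y with the tool tilted forward, lift, turn it over, then set it down by its edge with a light grip.

```bash
python3 -m inch '[[12,37.4,0,0,0,-0.0934,93],[12,37.4,0,0,0,-0.0934,93],[12,37.4,0,0,0,-0.0934,93],[12,37.4,0,0,0,-0.0933,93],[12,37.4,0,0,0,0,93],[12,37.4,0,0,0,0,93],[12,37.4,0,0,0,0,93],[12,37.4,0,0,0,0,93]]' 15
python3 -m inch '[[12,37.4,0,0,0,0,93],[12,37.4,0,0,0,0,93],[12,37.4,0,0,0,0,93],[12,37.4,0,0,0,0,93],[12,37.4,0,0,0,0,93],[12,37.4,0,0,0,0,93],[12,37.4,0,0,0,0,93],[12,37.4,0,0,0,0,93]]'
python3 -m inch '[[12,37,0,0,0,0,93],[0,0,0,0,-0.116,0,93],[0,0,0,0,-0.116,0,93],[0,0,0,0,-0.116,0,93],[0,0,0,0,-0.116,0,93],[0,0,0,0,-0.116,0,93],[0,0,0,0,0,0,93]]'
python3 -c "
from h import *
o=arm.observe();print(o['joint_pos'].round(1),o['eef_pos'],o['tool_rot'].round(3))"
```

```text
t: 1.07
eef_pos: [0.2964, -0.2113, 0.2188]
tool_rot: [[1.0, -0.002, 0.001], [-0.002, -1.0, -0.001], [0.001, 0.001, -1.0]]
ft_force: [1.3, -0.9, -0.7]
grip_width: 0.999
grasp_force: 0.0
t: 1.73
eef_pos: [0.3925, 0.0883, 0.219]
tool_rot: [[1.0, -0.0, 0.001], [-0.0, -1.0, -0.0], [0.001, 0.0, -1.0]]
ft_force: [1.7, -0.6, 0.2]
grip_width: 1.003
grasp_force: 0.0
t: 2.32
eef_pos: [0.3971, 0.1234, 0.2129]
tool_rot: [[0.84, 0.001, 0.543], [0.001, -1.0, 0.001], [0.543, 0.0, -0.84]]
ft_force: [-1.4, -1.2, -2.0]
grip_width: 0.997
grasp_force: 0.0
[  3.5 -18.8 129.5  -3.2  36.5  95.5] [0.39708595 0.12342752 0.21286227] [[ 0.84   0.001  0.543]
 [ 0.001 -1.     0.001]
 [ 0.543  0.    -0.84 ]]
```

```bash
python3 -m inch '[[20,0,-25,0,0,0,93],[20,0,-25,0,0,0,93],[20,0,-25,0,0,0,93],[15,0,-20,0,-0.12,0,93],[0,0,0,0,-0.12,0,93],[0,0,0,0,-0.12,0,93],[0,0,0,0,-0.107,0,93],[0,0,0,0,0,0,93]]'
python3 -c "
from h import *
o=arm.observe();print(o['joint_pos'].round(1),o['eef_pos'])"
```

```text
t: 2.98
eef_pos: [0.4684, 0.1209, 0.1508]
tool_rot: [[0.768, -0.048, 0.639], [-0.004, -0.998, -0.07], [0.641, 0.051, -0.766]]
ft_force: [-0.6, -0.2, 0.6]
grip_width: 1.005
grasp_force: 0.0
[  8.4  -3.3 134.  -42.8  13.8 138.8] [0.46842621 0.12090092 0.15076821]
```

```bash
python3 -c "
from h import *
from scipy.spatial.transform import Rotation as S
o=arm.observe();print((S.from_matrix(np.diag([1,-1,-1.])@o['tool_rot'].T)).as_rotvec())"
```

```text
[0.0655157  0.69518105 0.02815988]
```

```bash
python3 -m inch '[[15,0.3,14,0.0094,0.0993,0.004,93],[15,0.3,14,0.0094,0.0993,0.004,93],[15,0.3,14,0.0094,0.0993,0.004,93],[15,0.3,14,0.0094,0.0993,0.004,93],[15,0.3,14,0.0094,0.0993,0.004,93],[15,0.3,14,0.0094,0.0993,0.004,93],[15,0.3,14,0.0094,0.0993,0.004,93],[0,0,0,0,0,0,93]]'
python3 -c "
from h import *
o=arm.observe();print(o['joint_pos'].round(1))"
python3 -m inch '[[4,0,0,0,0.116,0,93],[4,0,0,0,0.116,0,93],[4,0,0,0,0.116,0,93],[4,0,0,0,0.116,0,93],[4,0,0,0,0.116,0,93],[4,0,0,0,0.116,0,93],[4,0,0,0,0.116,0,93],[0,0,0,0,0,0,93]]'
python3 -c "
from h import *
o=arm.observe();print(o['joint_pos'].round(1))"
```

```text
t: 3.65
eef_pos: [0.5673, 0.1124, 0.2375]
tool_rot: [[0.993, -0.012, 0.118], [-0.008, -0.999, -0.034], [0.118, 0.033, -0.992]]
ft_force: [2.4, -0.1, 0.6]
grip_width: 1.001
grasp_force: 0.0
[ 1.5 13.1 88.  -2.3 72.2 92.7]
t: 4.32
eef_pos: [0.5877, 0.1121, 0.2214]
tool_rot: [[0.753, 0.021, -0.658], [-0.003, -0.999, -0.036], [-0.659, 0.029, -0.752]]
ft_force: [1.0, -0.4, -5.1]
grip_width: 1.0
grasp_force: 0.0
[  1.   49.6  41.8  -1.8 129.8  89.8]
```

```bash
cat >> h.py <<'E'
from scipy.spatial.transform import Rotation as S
def tgt(deg,roll=0):
    return S.from_rotvec([0,np.radians(deg),0])*S.from_matrix(np.diag([1,-1,-1.]))*S.from_rotvec([0,0,np.radians(roll)])
def show(deg,pos,roll=0):
    o=arm.observe(); np.set_printoptions(precision=4,suppress=True)
    print(o['t'],o['joint_pos'].round(1),'turn',(tgt(deg,roll)*S.from_matrix(o['tool_rot']).inv()).as_rotvec(),'shift mm',1000*(np.array(pos)-o['eef_pos']))
E
python3 -c "
from h import *
show(60,[.60,.123,.10])"
```

```text
4.3167 [  1.   49.6  41.8  -1.8 129.8  89.8] turn [ 0.025   0.3282 -0.0257] shift mm [  12.3114   10.8846 -121.3865]
```

```bash
python3 -m inch '[[2,2,-30,0,0,0,93],[2,2,-30,0,0,0,93],[2,2,-30,0.005,0.065,-0.005,93],[2,2,-31,0.005,0.065,-0.005,93],[2,2,0,0.005,0.065,-0.005,93],[2,1,0,0.005,0.065,-0.005,93],[0,0,0,0.005,0.065,-0.005,93],[0,0,0,0,0,0,93]]'
python3 -c "
from h import *
show(60,[.60,.123,.10])"
```

```text
t: 4.98
eef_pos: [0.598, 0.123, 0.1091]
tool_rot: [[0.518, 0.001, -0.855], [-0.002, -1.0, -0.002], [-0.855, 0.002, -0.518]]
ft_force: [-0.3, 0.2, -2.1]
grip_width: 1.001
grasp_force: 0.0
4.9833 [  0.8  69.   28.4   0.9 141.4  91.2] turn [ 0.0024  0.0209 -0.0011] shift mm [ 1.9518 -0.0222 -9.0577]
```

```bash
python3 -m inch '[[3,0,-20,0,0.02,0,93],[3,0,-20,0,0,0,93],[0,0,-13,0,0,0,93],[-17,0,-10,0,0,0,93],[0,0,0,0,0,0,93]]'
python3 -c "
from h import *
show(60,[.535,.123,.016])
f=arm.grab_frame('scene')
cv2.imwrite('pics/s1.png',cv2.resize(f['image'][90:290,200:440],None,fx=3,fy=3,interpolation=cv2.INTER_CUBIC)[:,:,::-1])"
```

```text
t: 5.4
eef_pos: [0.5837, 0.1234, 0.0476]
tool_rot: [[0.499, 0.002, -0.866], [-0.005, -1.0, -0.005], [-0.866, 0.007, -0.499]]
ft_force: [-0.9, -0.3, -0.7]
grip_width: 0.998
grasp_force: 0.0
5.4 [  0.9  71.1  33.2   0.7 135.7  91.3] turn [ 0.0069 -0.0007 -0.0019] shift mm [-48.6827  -0.4449 -31.6456]
```

View pics/s1.png

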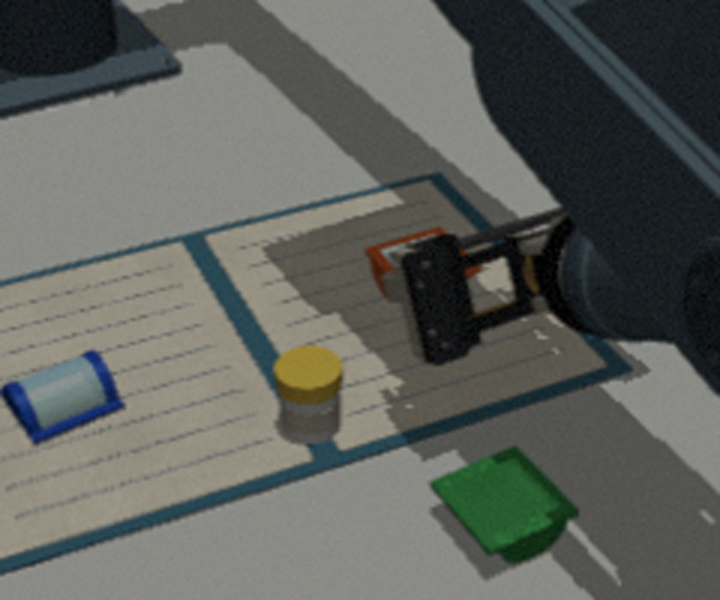

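The crop shows the gripper tilted at (440,300), fingers straddling the orange frame at (410,255). Jar (308,390) and blue lens (62,395) are untouched. Going in.

```bash
python3 -m inch '[[-12,0,-8,0,0,0,93],[-12,0,-8,0,0,0,93],[-12,0,-8,0,0,0,93],[-12,0,-7,0,0,0,93],[0,0,0,0,0,0,93],[0,0,0,0,0,0,93]]'
python3 -c "
from h import *
show(60,[.535,.123,.016])"
```

```text
t: 5.95
eef_pos: [0.5411, 0.1231, 0.0206]
tool_rot: [[0.51, 0.001, -0.86], [-0.007, -1.0, -0.005], [-0.86, 0.009, -0.51]]
ft_force: [-0.3, -0.6, 0.6]
grip_width: 0.997
grasp_force: 0.0
5.95 [  1.   66.9  46.4   0.6 126.   91.3] turn [ 0.0089  0.0112 -0.0011] shift mm [-6.1189 -0.1354 -4.6458]
```

```bash
python3 -m inch '[[-5,0,-4,0,0,0,93],[0,0,0,0,0,0,93],[0,0,0,0,0,0,60],[0,0,0,0,0,0,40],[0,0,0,0,0,0,40],[0,0,0,0,0,0,40],[0,0,0,0,0,0,40],[0,0,0,0,0,0,40]]' 15
python3 -c "
from h import *
show(60,[.535,.123,.016])"
```

```text
t: 6.62
eef_pos: [0.5346, 0.1228, 0.0143]
tool_rot: [[0.506, 0.001, -0.863], [-0.008, -1.0, -0.006], [-0.863, 0.01, -0.506]]
ft_force: [0.6, -0.2, -0.5]
grip_width: 0.72
grasp_force: 14.8
6.6167 [  1.   66.8  47.9   0.6 124.9  91.3] turn [ 0.0102  0.0067 -0.0008] shift mm [0.4152 0.1818 1.6802]
```

```bash
python3 -m inch '[[0,0,10,0,0,0,40],[0,0,20,0,0,0,40],[0,0,20,0,0,0,40],[0,0,25,0,0,0,40],[0,0,25,0,0,0,40],[0,0,25,0,0,0,40],[0,0,25,0,0,0,40],[0,0,0,0,0,0,40]]'
python3 -m inch '[[0,0,0,0.1036,0,0.0607,40],[0,0,0,0.1036,0,0.0607,40],[0,0,0,0.1036,0,0.0607,40],[0,0,0,0.1036,0,0.0607,40],[0,0,0,0.1036,0,0.0607,40],[0,0,0,0.1036,0,0.0607,40],[0,0,0,0.1036,0,0.0607,40],[0,0,0,0,0,0,40]]'
python3 -c "
from h import *
show(60,[.535,.123,.165],-180)"
```

```text
t: 7.28
eef_pos: [0.5361, 0.1229, 0.1722]
tool_rot: [[0.515, 0.001, -0.857], [-0.008, -1.0, -0.006], [-0.857, 0.01, -0.515]]
ft_force: [1.1, -0.4, 0.5]
grip_width: 0.716
grasp_force: 14.8
t: 7.95
eef_pos: [0.5346, 0.1228, 0.1656]
tool_rot: [[0.34, 0.381, -0.86], [0.742, -0.67, -0.004], [-0.578, -0.637, -0.511]]
ft_force: [-0.5, -0.7, -0.7]
grip_width: 0.715
grasp_force: 14.8
7.95 [  0.9  57.5  45.6   0.8 136.1  43.1] turn [1.9901 0.0108 1.1633] shift mm [ 0.442   0.172  -0.6487]
```

```bash
python3 -m inch '[[0,0,0,0.0995,0,0.0582,40],[0,0,0,0.0995,0,0.0582,40],[0,0,0,0.0995,0,0.0582,40],[0,0,0,0.0995,0,0.0582,40],[0,0,0,0.0995,0,0.0582,40],[0,0,0,0.0995,0,0.0582,40],[0,0,0,0.0995,0,0.0582,40],[0,0,0,0.0995,0,0.0582,40]]'
python3 -m inch '[[0,0,0,0.0995,0,0.0582,40],[0,0,0,0.0995,0,0.0582,40],[0,0,0,0.0995,0,0.0582,40],[0,0,0,0.0995,0,0.0582,40],[0,0,0,0.0995,0,0.0582,40],[0,0,0,0.0995,0,0.0582,40],[0,0,0,0.0995,0,0.0582,40],[0,0,0,0.0995,0,0.0582,40]]'
python3 -m inch '[[0,0,0,0.0995,0,0.0582,40],[0,0,0,0.0995,0,0.0582,40],[0,0,0,0.0995,0,0.0582,40],[0,0,0,0.0995,0,0.0582,40],[0,0,0,0,0,0,40]]'
python3 -c "
from h import *
show(60,[.535,.123,.165],-180)
f=arm.grab_frame('scene')
cv2.imwrite('pics/s2.png',cv2.resize(f['image'][90:290,200:440],None,fx=3,fy=3,interpolation=cv2.INTER_CUBIC)[:,:,::-1])"
```

```text
t: 8.62
eef_pos: [0.5345, 0.1228, 0.1653]
tool_rot: [[-0.092, 0.503, -0.859], [0.983, 0.184, 0.002], [0.159, -0.845, -0.511]]
ft_force: [-0.2, 0.1, -1.8]
grip_width: 0.715
grasp_force: 14.8
t: 9.28
eef_pos: [0.5345, 0.1228, 0.1653]
tool_rot: [[-0.452, 0.232, -0.861], [0.447, 0.894, 0.006], [0.772, -0.383, -0.508]]
ft_force: [-0.4, 1.1, -0.7]
grip_width: 0.717
grasp_force: 14.8
t: 9.7
eef_pos: [0.5345, 0.1228, 0.1651]
tool_rot: [[-0.505, 0.007, -0.863], [0.004, 1.0, 0.006], [0.863, 0.0, -0.505]]
ft_force: [0.6, -0.5, -0.1]
grip_width: 0.717
grasp_force: 14.8
9.7 [  0.7  57.7  45.6   1.3 136.3 -88.5] turn [-0.0001  0.006   0.0073] shift mm [ 0.4797  0.1798 -0.1423]
```

View pics/s2.png

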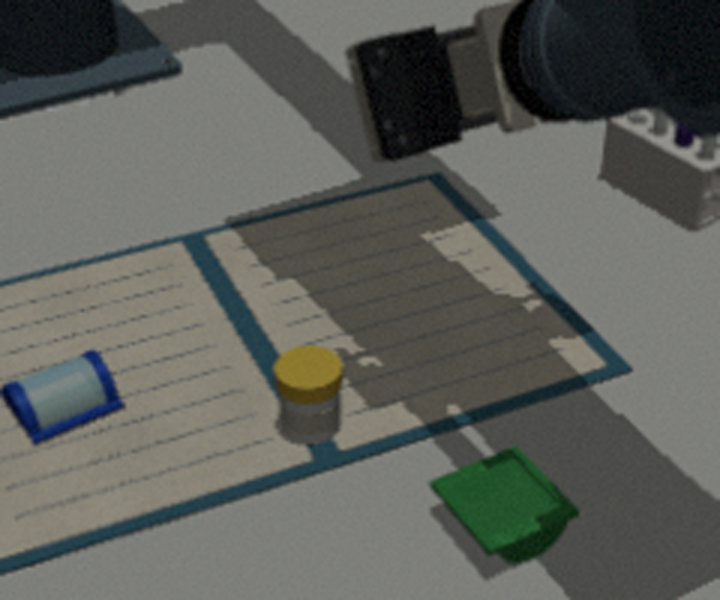

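The lens is still held (opening 67 mm) and rolled over, hidden behind the finger block at (400,90). The jar and blue lens are unmoved. Next I tilt to 70° and lower it onto its frame edge.

```bash
python3 -m inch '[[0,0,-15,0,0,0,40],[0,0,-20,0,0,0,40],[0,0,-20,0,0.05,0,40],[0,0,-20,0,0.05,0,40],[0,0,-20,0,0.05,0,40],[0,0,-15,0,0.03,0.007,40],[0,0,-8,0,0,0,40],[0,0,0,0,0,0,40]]'
python3 -m inch '[[0,0,0,0,0,0,40]]'
python3 -c "
from h import *
show(70,[.535,.123,.027],-180)"
```

```text
t: 10.42
eef_pos: [0.5332, 0.1229, 0.0428]
tool_rot: [[-0.337, 0.001, -0.941], [0.004, 1.0, -0.0], [0.941, -0.004, -0.337]]
ft_force: [0.2, 1.0, -0.8]
grip_width: 0.714
grasp_force: 14.8
t: 10.5
eef_pos: [0.5344, 0.1229, 0.0463]
tool_rot: [[-0.342, 0.001, -0.94], [0.003, 1.0, -0.0], [0.94, -0.003, -0.342]]
ft_force: [0.3, 0.2, -0.7]
grip_width: 0.717
grasp_force: 14.8
10.5 [  0.8  72.   39.9   1.1 138.1 -88.7] turn [ 0.0032 -0.0002  0.0011] shift mm [  0.5608   0.1413 -19.2965]
```

```bash
python3 -m inch '[[0,0,-8,0,0,0,40],[0,0,-5,0,0,0,40],[0,0,-2,0,0,0,40],[0,0,0,0,0,0,40]]'
python3 -m inch '[[0,0,-2,0,0,0,40],[0,0,0,0,0,0,40]]'
python3 -m inch '[[0,0,-2,0,0,0,40],[0,0,0,0,0,0,40]]'
```

```text
t: 10.83
eef_pos: [0.5347, 0.1227, 0.0322]
tool_rot: [[-0.342, 0.001, -0.94], [0.002, 1.0, -0.0], [0.94, -0.002, -0.342]]
ft_force: [-0.1, -0.9, 0.2]
grip_width: 0.717
grasp_force: 14.8
t: 11.0
eef_pos: [0.5348, 0.1224, 0.0314]
tool_rot: [[-0.341, 0.001, -0.94], [0.002, 1.0, -0.0], [0.94, -0.002, -0.341]]
ft_force: [3.3, -1.6, 6.0]
grip_width: 0.711
grasp_force: 14.9
t: 11.17
eef_pos: [0.5349, 0.1222, 0.031]
tool_rot: [[-0.341, 0.001, -0.94], [0.003, 1.0, -0.0], [0.94, -0.003, -0.341]]
ft_force: [3.2, -2.6, 10.8]
grip_width: 0.715
grasp_force: 14.9
```

Contact. Easing the grip and rolling it down about the edge.

```bash
python3 -m inch '[[0,0,0,0,0,0,40],[1,0,0,0,0,0,40],[2,0,-1,0,0,0,40],[2,0,-1,0,0,0,40],[0,0,0,0,0,0,40]]' 3
python3 -m inch '[[2,0,-2,0,0,0,40],[2,0,-2,0,0,0,40],[2,0,-2,0,0,0,40],[0,0,0,0,0,0,40]]'
python3 -c "
from h import *
f=arm.grab_frame('scene')
cv2.imwrite('pics/s3.png',cv2.resize(f['image'][110:230,260:420],None,fx=5,fy=5,interpolation=cv2.INTER_CUBIC)[:,:,::-1])"
```

```text
t: 11.58
eef_pos: [0.5397, 0.1228, 0.025]
tool_rot: [[-0.342, 0.001, -0.94], [0.001, 1.0, 0.0], [0.94, -0.001, -0.342]]
ft_force: [1.7, 0.4, 2.8]
grip_width: 0.711
grasp_force: 3.0
t: 11.92
eef_pos: [0.5455, 0.123, 0.0182]
tool_rot: [[-0.341, 0.0, -0.94], [0.001, 1.0, 0.0], [0.94, -0.001, -0.341]]
ft_force: [1.0, -0.2, -0.2]
grip_width: 0.713
grasp_force: 3.0
```

View pics/s3.png

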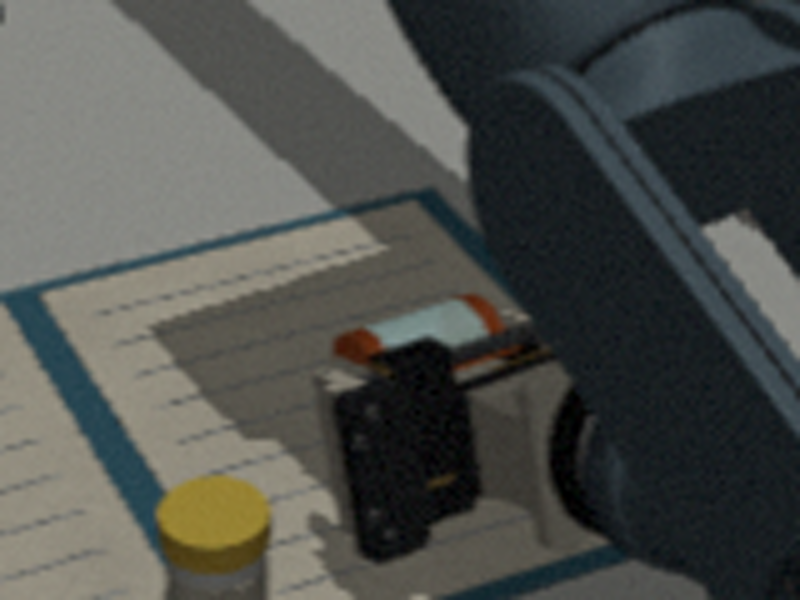

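Dome side up (clear cylinder at (430,325) between orange ends); nearly flat. A little lower, then release and withdraw.

```bash
python3 -m inch '[[1,0,-2,0,0,0,40],[1,0,-2,0,0,0,40],[0,0,0,0,0,0,40]]'
python3 -m inch '[[0,0,0,0,0,0,75],[0,0,0,0,0,0,93],[0,0,0,0,0,0,93],[0,0,0,0,0,0,93],[0,0,0,0,0,0,93]]'
python3 -m inch '[[10,0,4,0,0,0,93],[18,0,7,0,0,0,93],[18,0,7,0,0,0,93],[18,0,7,0,0,0,93],[10,0,20,0,0,0,93],[0,0,30,0,0,0,93],[0,0,30,0,0,0,93],[0,0,0,0,0,0,93]]'
python3 -c "
from h import *
f=arm.grab_frame('scene')
cv2.imwrite('pics/s4.png',cv2.resize(f['image'][90:290,200:440],None,fx=3,fy=3,interpolation=cv2.INTER_CUBIC)[:,:,::-1])"
```

```text
t: 12.22
eef_pos: [0.5475, 0.123, 0.0149]
tool_rot: [[-0.341, 0.0, -0.94], [0.001, 1.0, -0.0], [0.94, -0.001, -0.341]]
ft_force: [0.5, -0.5, -0.1]
grip_width: 0.713
grasp_force: 3.0
t: 12.63
eef_pos: [0.5475, 0.1228, 0.0154]
tool_rot: [[-0.342, 0.0, -0.94], [0.002, 1.0, -0.0], [0.94, -0.001, -0.342]]
ft_force: [-0.1, 0.1, 0.1]
grip_width: 0.984
grasp_force: 0.0
t: 13.3
eef_pos: [0.5994, 0.1199, 0.1252]
tool_rot: [[-0.366, 0.003, -0.931], [0.001, 1.0, 0.003], [0.931, -0.0, -0.366]]
ft_force: [-0.5, 0.7, 1.8]
grip_width: 1.002
grasp_force: 0.0
```

View pics/s4.png

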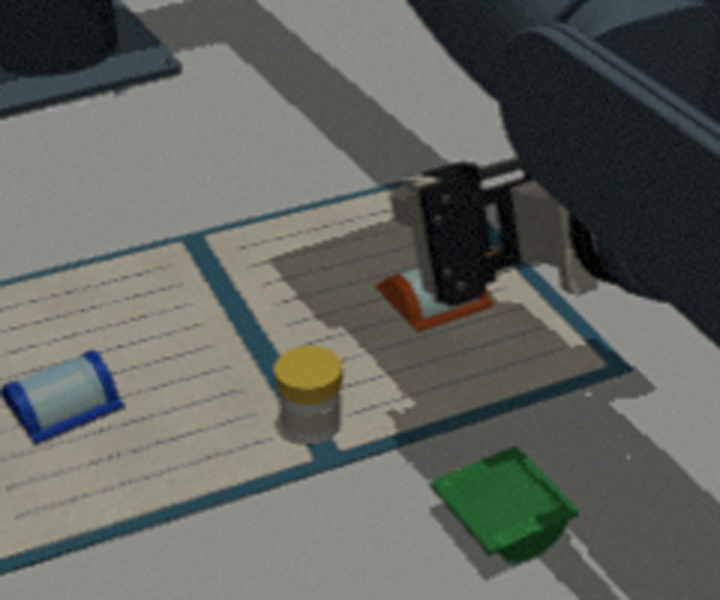

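The orange lens lies flat and dome up at (435,295), in the same attitude as the blue one. The gripper is clear above it, and the jar and blue lens are unmoved. I'll do a quick numeric check, then hand in.

```bash
python3 -m inch '[[0,0,20,0,0,0,93],[0,0,20,0,0,0,93],[0,0,0,0,0,0,93],[0,0,0,0,0,0,93],[0,0,0,0,0,0,93],[0,0,0,0,0,0,93],[0,0,0,0,0,0,93],[0,0,0,0,0,0,93]]' | head -2
python3 - <<'E'
from h import *
for k in range(2):
    f=arm.grab_frame('scene')
    h=cv2.cvtColor(f['image'],cv2.COLOR_RGB2HSV); m=cv2.inRange(h,(3,130,40),(18,255,255)); m[:150]=0;m[215:]=0;m[:,:310]=0;m[:,385:]=0
    ys,xs=np.nonzero(m); P=np.array([px(f,u,v) for u,v in zip(xs,ys)]); P=P[P[:,2]<.05]
    print(len(P),np.percentile(P,[2,50,98],axis=0).round(3).tolist())
E
```

```text
t: 14.02
eef_pos: [0.5893, 0.119, 0.1545]
266 [[0.538, 0.087, 0.003], [0.578, 0.095, 0.012], [0.593, 0.158, 0.028]]
265 [[0.538, 0.087, 0.003], [0.578, 0.095, 0.011], [0.593, 0.154, 0.028]]
```

```bash
python3 -c "
from bench import arm
print(arm.sign_off())"
```

```text
the job is handed in; nothing more can be done
None
```

The orange magnifier now lies still, flat side down on the pad at about (0.56, 0.12) m. The blue magnifier and jar look unmoved in the last picture, the gripper was clear of everything, and the job was handed in at about 14 s; no verdict was returned.

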